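# Twist the seized peg out of the drilling jig

## Task

One of the two drilling jigs has a peg with a T-shaped bar handle that has swollen fast in its hole. Work it free by twisting it back and forth, a good 30 degrees each way, while drawing it gently upward, so that the jig's loose wooden block stays down on its base (a straight pull brings the whole block up with the peg). Then set the peg down in the open wooden tray and let go, without dropping it from a height.

Things in the scene. Friction and masses are not known exactly. Their poses are not given: they have to be found in the camera images.
- peg: Seized wooden T-peg, 70 g: shaft 26 mm in diameter; on top a bar handle 16 (its x) x 64 (its y) x 24 mm tall, 50 to 74 mm above the foot. Origin: centre of the foot; z up the shaft. At the start the foot is 30 mm above the table, the bar's underside 14 mm clear of the block. After 20 mm of rise the tight spot lets go; after 36 mm the foot is clear of the block. The bore has 1.5 mm play all round.
- jig: Jig holding the T-peg: fixed dark base plate 150 x 110 x 15 mm (x, y, z), a light wooden block 100 x 100 mm over it, top 66 mm above the table, and two 10 mm rods at y = -39 and +39 mm, tops at 76 mm. Origin: on the table, straight below the peg's axis. At the start the peg's bar lies along the jig's y, in line with the rods. The other jig, with a round-knobbed peg, is a bystander.
- jig_block (a joint): Lift of that jig's block on its rods, m: 0 = down, 0.045 = top. Only its weight (8.3 N) holds it down. A straight pull slips the peg at 13 to 20 N, so the block rises first. While the peg is being twisted (either way, 0.15 to 0.3 N m) its friction goes into the twist: rise and twist together, about 4 mm of rise per radian, and the block stays down.
- tray: Open dark wooden tray, fixed, outside 170 x 150 x 35 mm (x, y, z), walls and floor 5 mm thick. Origin: centre of its underside, on the table. Two loose dowel stubs, 22 mm in diameter and 30 mm tall, stand in it at x = +62 mm, y = -45 and +45 mm; the rest is free.

How it is judged:
On the way, in this order (a step that is already met when the one before it is completed fails the run):
1. the peg, still in its bore, is twisted at least 12 degrees one way or the other from where its bar started (in line with the rods) (angle between the y axis of peg and the y axis of jig, either way round above 0.21 rad and z of peg in the frame of jig below 0.055 m and horizontal distance between peg and jig below 0.01 m), for 0.05 s.
2. the peg, still in its bore, is twisted back to within 8 degrees of where its bar started (angle between the y axis of peg and the y axis of jig, either way round below 0.14 rad and z of peg in the frame of jig below 0.055 m and horizontal distance between peg and jig below 0.01 m), for 0.05 s.
3. the peg is out: its foot is above the block (z of peg in the frame of jig above 0.067 m), for 0.1 s.
At the end, for the whole second after the job is handed in: The T-peg rests in the tray, standing or lying: its foot inside the walls (within 80 mm of the centre along the tray's x, 70 mm along y) and below the rim (35 mm above the table), touching the tray and at rest (under 30 mm/s); the jig's block is down on its base (lifted less than 5 mm) (x of peg in the frame of tray between -0.08 and 0.08 m and y of peg in the frame of tray between -0.07 and 0.07 m and height (world z) of peg below 0.035 m and contact force between peg and tray above 0.05 N and linear speed of peg below 0.03 m/s and value of joint jig_block below 0.005 m).
It fails at once if the jig's block is pulled up more than 12 mm along its rods (value of joint jig_block above 0.012 m).
It fails at once if the peg is dropped from a height (falls faster than 1.2 m/s, some 70 mm of free fall, with no finger on it) (linear speed of peg above 1.2 m/s and contact force between the fingers and peg below 0.05 N).
It also fails if it takes over 58 s, if anything falls off the work surface, if the arm or the gripper's body presses on something with over 40 N, if the wrist force passes 120 N, or if a joint passes its speed limit or range.

## Robot

A 6-joint arm with a two-finger parallel gripper is mounted at the origin on the work surface. World frame = base frame: x ahead of the robot, y to its left, z up, the work surface at z = 0. Lengths are in m, angles in rad, forces in N, time in s.
With the tool pointing down it reaches from about 0.25 to 0.775 m from the base axis. Payload 4 kg.
Tool frame: the origin (TCP) lies at the very end of the fingers, on their centre line; the grasp point (between the pads) lies hold_point_z behind it (hold_point_z is the distance from the TCP to the grasp point, in m); z points along the fingers, y is the direction in which the jaws open and shut (so a half turn about z gives the same grasp; the last joint's range is limited). The gripper opens to 94 mm and grips with 3 to 60 N. Pads are 16 mm wide; open, the fingers measure 119 mm over their backs; the gripper's body (75 mm by 177 mm) begins 78 mm behind the grasp point.
Start: joints at [-1.413, 0.087, 1.371, -0, 1.684, -0.103], TCP at [0.142, -0.531, 0.206] pointing down, gripper open.
Joint ranges: [-3.1, 3.1], [-0.76, 2.03], [0.27, 2.55], [-1.08, 4.22], [0.17, 2.65], [-2.57, 2.57]. Speed limits (rad/s): [2.79, 2.79, 3.14, 3.14, 3.14, 3.14].

## Interface

Orientations are given as [roll, pitch, yaw] about the fixed x, y, z axes, in that order (R = Rz(yaw) Ry(pitch) Rx(roll)).
In Python, from bench import * gives the robot as it stands.
- The arm moves only by the tool step_arm, never from a script. Its argument "increments" is text: rows parted by semicolons, each of 6 numbers parted by spaces: the shift along the tool's x, y, z in cm, then the turn, a rotation vector about the tool's x, y, z in rad. A call has 1 to 5 rows; each row shifts and turns the commanded pose from where the row before left it, along the tool's axes as they then stand; what a row does not reach is not made up. A row lasts 1/10 s, in which the tool goes at most 50 mm and 8.59 degrees, less where a joint would pass 70% of its speed; a pose out of reach is approached as far as the arm can. A call is refused whole if a number of a shift passes 5 or a number of a turn 0.15, either way. A call with a gripper value outside its range is refused whole. "claw" is the gripper's target within -1 to 1 (shut at 1, half-way at 0, fully open at -1), set as the call begins (left out, the last holds). The fingers move at their own pace and stop on an object; the grip force is fixed at half the most. Time passes only in rows, so rows that do not move let the fingers close. It gives the time, the measured TCP pose, the force and the opening at its end, in the units of the state.
- get_obs(): the state, without advancing time (a new reading comes with each control period).
- snapshot(name): name is "scene" or "top" or "wrist"; returns the picture (480x640x3 uint8, red, green, blue); there is no depth.
- calibration(name): a dict with "camera_matrix" (3x3 intrinsics, pixels), "eye" and "orientation" of the camera in the world; the wrist camera has in their place "tool_from_camera" (4x4, takes a point from camera to tool coordinates, whose origin is the TCP and whose axes are the flange's). Camera axes: x right, y up, looking along -z (the intrinsics and any distortion apply to the point x, -y, -z); pixel columns grow to the right and rows downward; lengths in m; the calibration is good to about 2 mm. A picture is of the moment at which its call begins: read the wrist's pose just before it. calibration takes no time and is no camera call.
- close_job(): hands the job in, once; it reports no verdict.
The state is a dict: "time": time; "joint_positions": joint angles; "qvel": joint speeds; "joint_torque": joint torques, N m; "tool_pos": TCP position; "ee_rot": TCP orientation; "wrist_force": force on the tool from outside, world axes, zero at the start; "wrist_torque": the same for the moment, N m; "width": finger opening in m.
Only numpy, scipy, OpenCV 4.12 (cv2) and the standard library are available. Lean on these libraries where they do the work, as an engineer would, in place of code of your own. Each camera call takes 0.05 s, during which the arm holds its last target. There are 200 camera calls.

## Working session

There is one attempt and no reset: what is moved stays moved. The work goes in short steps, Python scripts to look and compute and a tool call to move; the robot and the scene stay as the last step left them, time stands still between calls to the robot, and variables do not carry over. Pictures are saved under pics/ and viewed, about 8 in all and at most 12, crops included, and the job is handed in when it is done.

Besides the shell and the picture viewer there is one more tool, called after "Call:" as a command line: name --argument value ..., lists and objects as JSON in quotes. step_arm: Moves the arm, as the interface text tells. Its arguments: {"type":"object","properties":{"increments":{"type":"string"},"claw":{"type":"number"}},"required":["increments"]}

```bash
mkdir -p pics; ls
python3 - <<'E'
from bench import *
import cv2
print(get_obs())
for n in ("scene","top"):
    cv2.imwrite(f"pics/{n}0.png",snapshot(n)[:,:,::-1]); print(n,calibration(n))
print(calibration("wrist"))
import bench; print([k for k in dir(bench) if k[0]!='_'])
E
```

```text
pics
{'time': 0.0, 'joint_positions': array([-1.41310633e+00,  8.79195221e-02,  1.37220632e+00, -1.33833757e-05,
        1.68359854e+00, -1.03083680e-01]), 'qvel': array([-1.41128648e-03,  9.58109764e-05,  4.84867658e-04, -4.03536355e-04,
        5.68487090e-05,  9.66135277e-04]), 'joint_torque': array([ 1.67226308e-04, -3.40178132e+01, -3.02427292e+01,  7.19153392e-02,
        3.31026712e-02, -1.95020912e-04]), 'tool_pos': array([ 0.14172057, -0.53087301,  0.20434789]), 'ee_rot': array([-3.13947088e+00, -2.06125937e-04,  2.60771965e-01]), 'wrist_force': array([ 1.06420325,  0.0664326 , -0.04071469]), 'wrist_torque': array([0.00827831, 0.03189909, 0.02695853]), 'width': 0.09391145173315739}
scene {'camera_matrix': array([[528.12855575,   0.        , 323.71315226],
       [  0.        , 528.12855575, 234.92935709],
       [  0.        ,   0.        ,   1.        ]]), 'eye': array([0.98312333, 0.56271284, 0.90827954]), 'orientation': array([0.71872427, 0.00738411, 2.39748818])}
top {'camera_matrix': array([[531.08614052,   0.        , 320.73891641],
       [  0.        , 531.08614052, 239.57651233],
       [  0.        ,   0.        ,   1.        ]]), 'eye': array([ 0.2860925 , -0.00120189,  1.17247408]), 'orientation': array([ 0.19074376, -0.00680862, -1.54596637])}
{'camera_matrix': array([[371.62172884,   0.        , 314.17569264],
       [  0.        , 371.62172884, 242.36764544],
       [  0.        ,   0.        ,   1.        ]]), 'tool_from_camera': array([[-8.90866462e-04,  9.59601934e-01,  2.81359797e-01,
         7.98011231e-02],
       [ 9.99999600e-01,  8.33199072e-04,  3.24590316e-04,
         1.33304103e-03],
       [ 7.70487730e-05,  2.81359973e-01, -9.59602292e-01,
        -1.79047117e-01],
       [ 0.00000000e+00,  0.00000000e+00,  0.00000000e+00,
         1.00000000e+00]])}
['IKError', 'calibration', 'close_job', 'get_obs', 'hold_point_z', 'snapshot']
```

View pics/top0.png

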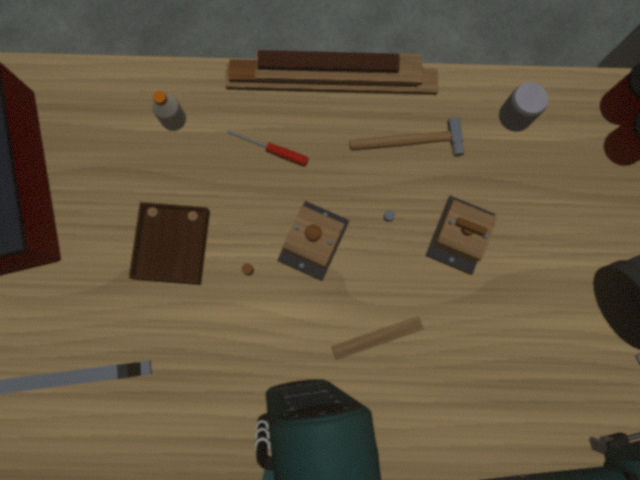

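View pics/scene0.png

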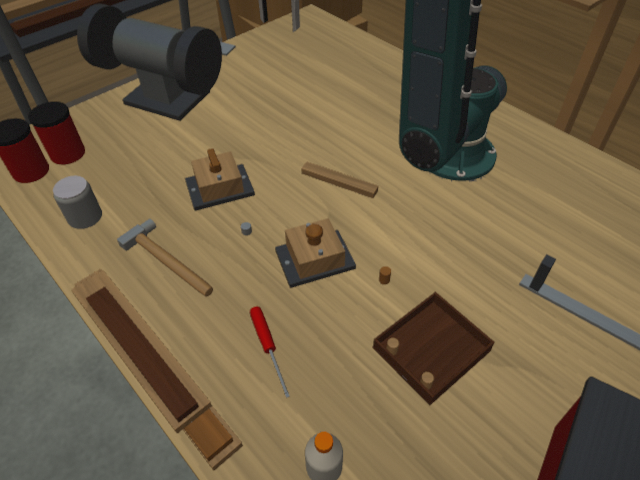

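```bash
cat > h.py <<'E'
from bench import *
import numpy as np, cv2
from scipy.spatial.transform import Rotation as R
def campose(n,obs=None):
    c=calibration(n)
    if n=="wrist":
        T=np.eye(4);T[:3,:3]=R.from_euler("xyz",obs["ee_rot"]).as_matrix();T[:3,3]=obs["tool_pos"]
        T=T@c["tool_from_camera"]; return c["camera_matrix"],T[:3,3],T[:3,:3]
    return c["camera_matrix"],c["eye"],R.from_euler("xyz",c["orientation"]).as_matrix()
def px2w(n,uv,z,obs=None):
    K,e,M=campose(n,obs); uv=np.atleast_2d(uv).astype(float)
    d=np.c_[(uv[:,0]-K[0,2])/K[0,0],-(uv[:,1]-K[1,2])/K[1,1],-np.ones(len(uv))]@M.T
    return e+d*((z-e[2])/d[:,2])[:,None]
def w2px(n,P,obs=None):
    K,e,M=campose(n,obs); p=(np.atleast_2d(P)-e)@M
    return np.c_[K[0,2]+K[0,0]*p[:,0]/-p[:,2],K[1,2]-K[1,1]*p[:,1]/-p[:,2]]
E
python3 - <<'E'
from h import *
np.set_printoptions(precision=4,suppress=True)
print(hold_point_z)
b=px2w("top",[(457,222),(487,234)],.104);print("bar",b,b.mean(0),np.hypot(*(b[0]-b[1])[:2]))
t=px2w("top",[(139,203),(209,207),(202,284),(130,279)],.035);print("tray",t,t.mean(0))
print(np.linalg.norm(np.diff(t,axis=0),axis=1))
print("dowels",px2w("top",[(152,212),(193,216)],.035))
E
```

```text
0.0188
bar [[ 0.5369 -0.2839  0.104 ]
 [ 0.5132 -0.3451  0.104 ]] [ 0.525  -0.3145  0.104 ] 0.06564653368765144
tray [[0.5775 0.3992 0.035 ]
 [0.5725 0.2446 0.035 ]
 [0.4023 0.2485 0.035 ]
 [0.409  0.4034 0.035 ]] [0.4903 0.3239 0.035 ]
[0.1548 0.1703 0.1551]
dowels [[0.5579 0.3689 0.035 ]
 [0.5513 0.2783 0.035 ]]
```

```bash
cat >> h.py <<'E'
def plan(pos,yaw,n):
    "rows from the measured pose to a tool-down pose"
    o=get_obs(); M=R.from_euler("xyz",o["ee_rot"]); G=R.from_euler("xyz",[np.pi,0,yaw])
    rv=(M.inv()*G).as_rotvec(); d=(np.array(pos)-o["tool_pos"])/n; S=R.from_rotvec(rv/n)
    print("turn/row",np.round(rv/n,4))
    for i in range(n):
        s=100*M.inv().apply(d); print("%.2f %.2f %.2f %.3f %.3f %.3f;"%(*s,*(rv/n))); M=M*S
E
python3 -c "
from h import *
plan([.525,-.3145,.2],1.2,10)"
```

```text
turn/row [-0.0002 -0.0001 -0.0939]
4.26 -1.10 0.05 -0.000 -0.000 -0.094;
4.35 -0.70 0.05 -0.000 -0.000 -0.094;
4.39 -0.29 0.05 -0.000 -0.000 -0.094;
4.40 0.13 0.05 -0.000 -0.000 -0.094;
4.37 0.54 0.05 -0.000 -0.000 -0.094;
4.30 0.95 0.04 -0.000 -0.000 -0.094;
4.19 1.34 0.04 -0.000 -0.000 -0.094;
4.05 1.73 0.04 -0.000 -0.000 -0.094;
3.87 2.10 0.04 -0.000 -0.000 -0.094;
3.65 2.46 0.04 -0.000 -0.000 -0.094;
```

Call:
step_arm --increments "4.26 -1.1 0 0 0 -0.094; 4.35 -0.7 0 0 0 -0.094; 4.4 -0.3 0 0 0 -0.094; 4.4 0.13 0 0 0 -0.094; 4.37 0.54 0 0 0 -0.094" --claw -1

```text
time: 0.6
tool_pos: [0.3347, -0.4218, 0.205]
ee_rot: [-3.141, -0.0, 0.734]
wrist_force: [1.0, -0.8, 0.6]
width: 0.094
```

Call:
step_arm --increments "4.3 0.95 0 0 0 -0.094; 4.2 1.34 0 0 0 -0.094; 4.05 1.73 0 0 0 -0.094; 3.87 2.1 0 0 0 -0.094; 3.65 2.46 0 0 0 -0.094"

```text
time: 1.1
tool_pos: [0.5264, -0.3134, 0.2048]
ee_rot: [-3.141, -0.0, 1.205]
wrist_force: [-0.2, -0.6, 1.1]
width: 0.0941
```

Call:
step_arm --increments "0 0 0 0 0 0; 0 0 0 0 0 0; 0 0 0 0 0 0"

```text
time: 1.4
tool_pos: [0.5243, -0.3152, 0.2051]
ee_rot: [-3.141, 0.0, 1.199]
wrist_force: [0.6, 0.4, -0.2]
width: 0.0944
```

Run:
```python
from h import *
o=get_obs(); im=snapshot("wrist"); print(o); cv2.imwrite("pics/w1.png",im[:,:,::-1])
import pickle; pickle.dump(o,open("o1.pkl","wb"))
print(w2px("wrist",[[.525,-.3145,.104]],o))
```

```text
{'time': 1.4, 'joint_positions': array([-6.33574484e-01,  2.26363596e-01,  1.21310075e+00, -7.01188271e-04,
        1.70299042e+00, -2.62155114e-01]), 'qvel': array([-0.01815872, -0.01124072,  0.00172582,  0.00203549, -0.00152867,
       -0.00071074]), 'joint_torque': array([ 7.05903545e-01, -3.95642996e+01, -3.02684391e+01,  1.11015702e-01,
        2.94317014e-02,  7.17232633e-04]), 'tool_pos': array([ 0.52429038, -0.31521749,  0.20512915]), 'ee_rot': array([-3.14057987e+00,  4.47981026e-04,  1.19928506e+00]), 'wrist_force': array([ 0.57982897,  0.38413922, -0.20904957]), 'wrist_torque': array([ 0.01574449, -0.06386892, -0.00744442]), 'width': 0.09435306865355267}
[[316.37595154 238.21914137]]
```

View pics/w1.png

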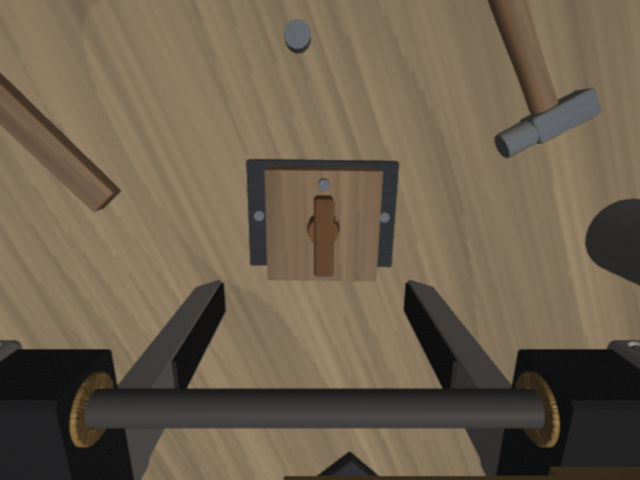

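Run:
```python
from h import *
import pickle; o=pickle.load(open("o1.pkl","rb"))
im=cv2.imread("pics/w1.png"); 
p=px2w("wrist",[(323.5,237),(323,200),(324,275),(265,169),(383,170),(378,281),(268,280)],[.104]*3+[.066]*4 and .104,o)
print(p[:3]); q=px2w("wrist",[(265,169),(383,170),(378,281),(268,280)],.066,o); print(q,q.mean(0))
d=p[1]-p[2]; print("baryaw",np.arctan2(d[1],d[0]),np.hypot(d[0],d[1])); d=q[1]-q[0];print(np.arctan2(d[1],d[0]),np.linalg.norm(d))
c=im[150:300,240:410]; cv2.imwrite("pics/w1c.png",cv2.convertScaleAbs(cv2.resize(c,None,fx=4,fy=4,interpolation=cv2.INTER_CUBIC),alpha=1.4))
```

```text
[[ 0.53055021 -0.31560097  0.104     ]
 [ 0.54062209 -0.28820698  0.104     ]
 [ 0.51956834 -0.34543841  0.104     ]]
[[ 0.5028486  -0.25222817  0.066     ]
 [ 0.5952704  -0.28920078  0.066     ]
 [ 0.55925115 -0.3831713   0.066     ]
 [ 0.46534776 -0.34553025  0.066     ]] [ 0.53067948 -0.31753263  0.066     ]
baryaw 1.2182909319468027 0.06098111370982071
-0.38054270659967554 0.09954276515712354
```

View pics/w1c.png

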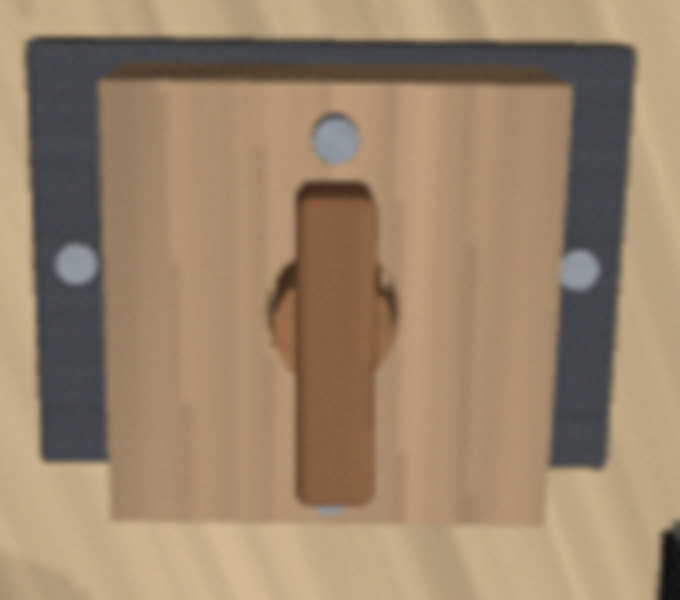

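```bash
python3 -c "
from h import *
plan([.5308,-.3165,.074],1.195,4)"
```

```text
turn/row [-0.0001  0.0001  0.0009]
0.04 0.17 3.28 -0.000 0.000 0.001;
0.04 0.17 3.29 -0.000 0.000 0.001;
0.04 0.17 3.29 -0.000 0.000 0.001;
0.04 0.17 3.29 -0.000 0.000 0.001;
```

Call:
step_arm --increments "0.1 0.4 3.3 0 0 0.004; 0.06 0.28 3.3 0 0 0; 0 0 3.3 0 0 0; 0 0 3.2 0 0 0; 0 0 0 0 0 0"

```text
time: 1.95
tool_pos: [0.5281, -0.3149, 0.0692]
ee_rot: [-3.132, -0.002, 1.194]
wrist_force: [-0.1, 0.4, -0.7]
width: 0.0942
```

Call:
step_arm --increments "0 0 0 0 0 0; 0 0 0 0 0 0"

```text
time: 2.15
tool_pos: [0.5328, -0.3171, 0.0773]
ee_rot: [3.138, 0.001, 1.196]
wrist_force: [0.3, 0.3, -0.0]
width: 0.094
```

Run:
```python
from h import *
o=get_obs(); im=snapshot("wrist"); print(o["tool_pos"],o["ee_rot"],o["joint_positions"]); cv2.imwrite("pics/w2.png",im[:,:,::-1])
```

```text
[ 0.53282775 -0.31705146  0.07728068] [3.13754253e+00 1.17893276e-03 1.19562268e+00] [-6.28102922e-01  2.93895422e-01  1.38582426e+00 -1.28732189e-04
  1.45765669e+00 -2.52917403e-01]
```

View pics/w2.png

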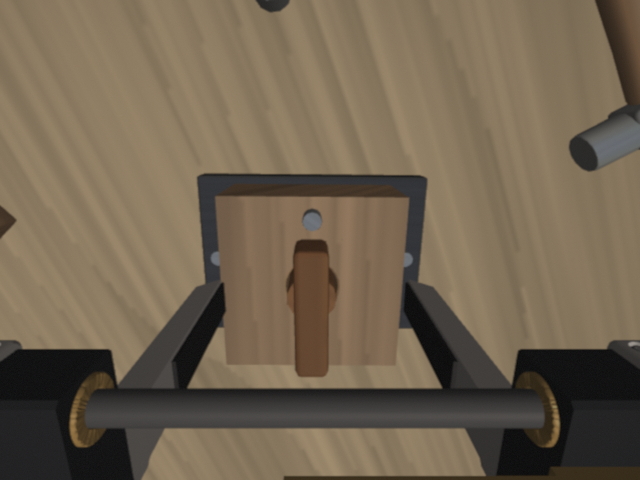

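Call:
step_arm --increments "0 0 0 0 0 0; 0 0 0 0 0 0; 0 0 0 0 0 0"

```text
time: 2.5
tool_pos: [0.5324, -0.3158, 0.0753]
ee_rot: [3.14, 0.0, 1.197]
wrist_force: [-0.2, 0.2, 0.1]
width: 0.094
```

Run:
```python
from h import *
o=get_obs(); print(o["tool_pos"],o["ee_rot"],o["wrist_force"],o["wrist_torque"])
o["tool_pos"]=np.array([.53282775,-.31705146,.07728]);o["ee_rot"]=np.array([3.13754253e+00,1.17893276e-03,1.19562268e+00])
p=px2w("wrist",[(312,252),(312,376)],.104,o);print(p,p.mean(0),np.linalg.norm(p[0]-p[1]))
```

```text
[ 0.53244744 -0.31577025  0.07525977] [3.14038807e+00 3.54723383e-04 1.19696083e+00] [-0.22553627  0.23794231  0.12327762] [-0.03489807 -0.06865556 -0.02843706]
[[ 0.54215141 -0.28772335  0.104     ]
 [ 0.51922541 -0.34550686  0.104     ]] [ 0.53068841 -0.3166151   0.104     ] 0.06216539294784612
```

Call:
step_arm --increments "-0.14 -0.13 0.1 0 0 0; 0 0 0 0 0 0"

```text
time: 2.7
tool_pos: [0.5301, -0.3164, 0.0733]
ee_rot: [-3.141, 0.0, 1.197]
wrist_force: [0.6, -0.2, -0.4]
width: 0.094
```

Call:
step_arm --increments "0 0 0 0 0 0; 0 0 0 0 0 0; 0 0 0 0 0 0; 0 0 0 0 0 0; 0 0 0 0 0 0" --claw 1

```text
time: 3.2
tool_pos: [0.5304, -0.3165, 0.0735]
ee_rot: [3.142, 0.0, 1.197]
wrist_force: [0.3, 0.3, -0.1]
width: 0.0574
```

Call:
step_arm --increments "0 0 0 0 0 0; 0 0 0 0 0 0"

```text
time: 3.4
tool_pos: [0.5304, -0.3165, 0.0735]
ee_rot: [3.142, 0.0, 1.197]
wrist_force: [0.1, 0.4, -0.7]
width: 0.0417
```

Call:
step_arm --increments "0 0 0 0 0 0; 0 0 0 0 0 0; 0 0 0 0 0 0; 0 0 0 0 0 0; 0 0 0 0 0 0"

```text
time: 3.9
tool_pos: [0.5306, -0.3166, 0.0737]
ee_rot: [3.141, 0.0, 1.197]
wrist_force: [0.9, 0.4, -0.6]
width: 0.0247
```

Call:
step_arm --increments "0 0 0 0 0 0; 0 0 0 0 0 0; 0 0 0 0 0 0"

```text
time: 4.2
tool_pos: [0.5306, -0.3166, 0.0737]
ee_rot: [3.141, 0.0, 1.197]
wrist_force: [1.2, 0.1, 0.3]
width: 0.025
```

Call:
step_arm --increments "0 0 0 0 0 0.1; 0 0 -0.03 0 0 0.1; 0 0 -0.04 0 0 0.1; 0 0 -0.04 0 0 0.1; 0 0 -0.04 0 0 0.1"

```text
time: 4.7
tool_pos: [0.5293, -0.3161, 0.0738]
ee_rot: [-3.139, 0.002, 0.693]
wrist_force: [0.6, -0.1, -2.2]
width: 0.0251
```

Run:
```python
from h import *
o=get_obs(); im=snapshot("wrist"); print(o["tool_pos"],o["ee_rot"],o["wrist_torque"],o["wrist_force"]); cv2.imwrite("pics/w3.png",im[150:450,160:480,::-1].repeat(2,0).repeat(2,1))
```

```text
[ 0.52927979 -0.31613048  0.0738479 ] [-3.13893587e+00  1.59241797e-03  6.93128632e-01] [-0.1276393  -0.05863189  0.11847265] [ 0.644126   -0.0880673  -2.19919337]
```

View pics/w3.png

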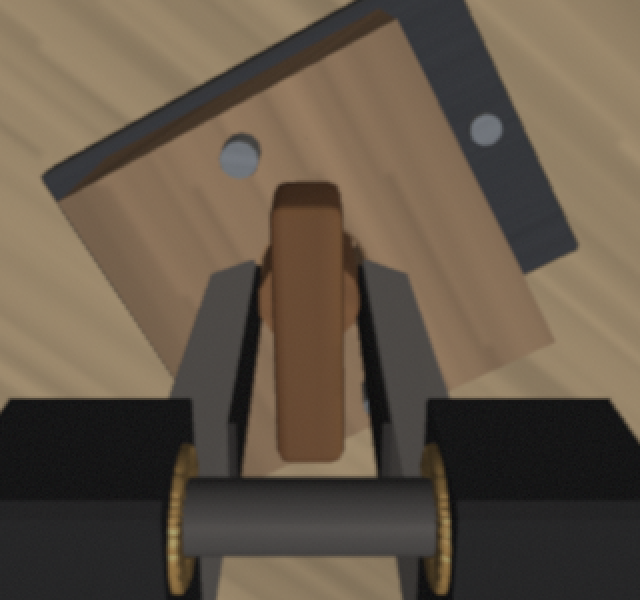

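Call:
step_arm --increments "0 0 0 0 0 0; 0 0 0 0 0 0; 0 0 0 0 0 0; 0 0 -0.6 0 0 0; 0 0 -0.5 0 0 0" --claw 0

```text
time: 5.25
tool_pos: [0.5305, -0.3165, 0.0867]
ee_rot: [3.141, -0.0, 0.697]
wrist_force: [0.3, -0.4, -0.6]
width: 0.0469
```

Call:
step_arm --increments "0 0 0 0 0 0; 0 0 0 0 0 0; 0 0 0 0 0 0"

```text
time: 5.55
tool_pos: [0.5304, -0.3164, 0.086]
ee_rot: [3.142, 0.0, 0.697]
wrist_force: [-0.1, -1.5, -1.1]
width: 0.047
```

Call:
step_arm --increments "0 0 0.1 0 0 0; 0 0 0 0 0 0; 0 0 0 0 0 0; 0 0 0 0 0 0; 0 0 0 0 0 0" --claw 1

```text
time: 6.05
tool_pos: [0.5302, -0.3164, 0.0848]
ee_rot: [-3.141, 0.0, 0.697]
wrist_force: [-1.0, 1.1, -1.0]
width: 0.0152
```

Call:
step_arm --increments "0 0 0 0 0 0; 0 0 0 0 0 0; 0 0 0 0 0 0"

```text
time: 6.35
tool_pos: [0.5302, -0.3165, 0.0848]
ee_rot: [-3.141, 0.0, 0.697]
wrist_force: [-0.9, 0.2, -0.4]
width: 0.0158
```

Gripping the 16 mm bar now. Twist back, through the start angle to the other side.

Call:
step_arm --increments "0 0 0 0 0 -0.1; 0 0 -0.03 0 0 -0.1; 0 0 -0.04 0 0 -0.1; 0 0 -0.04 0 0 -0.1; 0 0 -0.04 0 0 -0.1"

```text
time: 6.85
tool_pos: [0.5303, -0.3158, 0.0854]
ee_rot: [-3.14, -0.001, 1.2]
wrist_force: [0.5, 0.8, -4.1]
width: 0.0157
```

Call:
step_arm --increments "0 0 -0.04 0 0 -0.1; 0 0 -0.04 0 0 -0.1; 0 0 -0.04 0 0 -0.1; 0 0 -0.04 0 0 -0.1; 0 0 -0.04 0 0 -0.1"

```text
time: 7.35
tool_pos: [0.5306, -0.3155, 0.0869]
ee_rot: [3.141, -0.002, 1.7]
wrist_force: [0.9, 0.4, -5.2]
width: 0.016
```

```bash
python3 -c "
from h import *
o=get_obs(); print(o['tool_pos'],o['ee_rot'],o['wrist_torque'],o['wrist_force'])"
```

```text
[ 0.53058072 -0.31552624  0.08693732] [ 3.14142473e+00 -2.38325061e-03  1.70026695e+00] [ 0.04215693 -0.49018841 -0.17203694] [ 0.85923814  0.36824113 -5.18887123]
```

Call:
step_arm --increments "0 0 0 0 0 0.1; 0 0 -0.03 0 0 0.1; 0 0 -0.04 0 0 0.1; 0 0 -0.04 0 0 0.1; 0 0 -0.04 0 0 0.1"

```text
time: 7.85
tool_pos: [0.5302, -0.3163, 0.0886]
ee_rot: [-3.141, -0.0, 1.193]
wrist_force: [1.2, -0.2, -4.7]
width: 0.0157
```

Call:
step_arm --increments "0 0 -0.04 0 0 0.1; 0 0 -0.04 0 0 0.1; 0 0 -0.04 0 0 0.1; 0 0 -0.04 0 0 0.1; 0 0 -0.04 0 0 0.1"

```text
time: 8.35
tool_pos: [0.53, -0.3162, 0.0904]
ee_rot: [-3.14, 0.001, 0.693]
wrist_force: [-0.5, -0.7, -5.3]
width: 0.0156
```

Call:
step_arm --increments "0 0 0 0 0 -0.1; 0 0 -0.03 0 0 -0.1; 0 0 -0.04 0 0 -0.1; 0 0 -0.04 0 0 -0.1; 0 0 -0.04 0 0 -0.1"

```text
time: 8.85
tool_pos: [0.5304, -0.3156, 0.0919]
ee_rot: [-3.14, -0.002, 1.2]
wrist_force: [2.0, 0.9, -5.0]
width: 0.016
```

Call:
step_arm --increments "0 0 -0.04 0 0 -0.1; 0 0 -0.04 0 0 -0.1; 0 0 -0.04 0 0 -0.1; 0 0 -0.04 0 0 -0.1; 0 0 -0.04 0 0 -0.1"

```text
time: 9.35
tool_pos: [0.5306, -0.3154, 0.0937]
ee_rot: [3.141, -0.003, 1.7]
wrist_force: [0.9, 0.8, -5.6]
width: 0.0156
```

Call:
step_arm --increments "0 0 0 0 0 0.1; 0 0 -0.03 0 0 0.1; 0 0 -0.04 0 0 0.1; 0 0 -0.04 0 0 0.1; 0 0 -0.04 0 0 0.1"

```text
time: 9.85
tool_pos: [0.5302, -0.3163, 0.0954]
ee_rot: [-3.14, -0.0, 1.193]
wrist_force: [0.8, -0.6, -4.4]
width: 0.0158
```

Run:
```python
from h import *
o=get_obs(); im=snapshot("wrist"); print(o["tool_pos"],o["ee_rot"],o["wrist_torque"],o["wrist_force"]); cv2.imwrite("pics/w4.png",im[150:450,160:480,::-1].repeat(2,0).repeat(2,1))
```

```text
[ 0.53023426 -0.31632895  0.09541726] [-3.14045660e+00 -3.08716589e-04  1.19281768e+00] [-0.25665372 -0.22174629  0.13522625] [ 0.77887355 -0.57047901 -4.38594997]
```

View pics/w4.png

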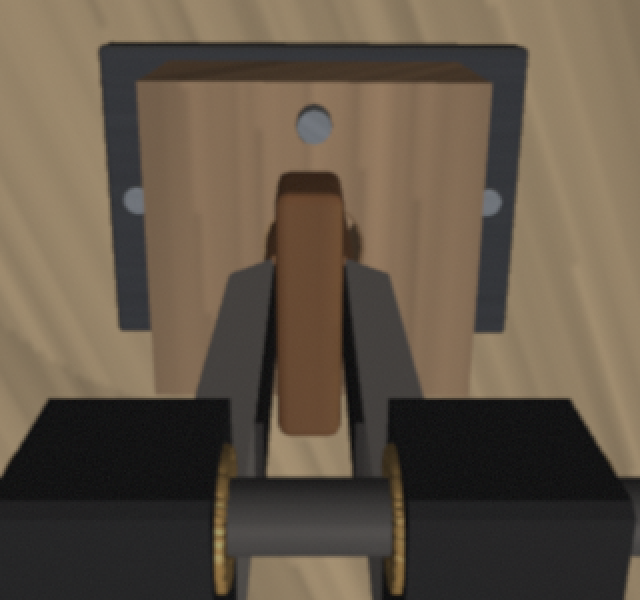

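Run:
```python
from h import *
o=get_obs()
for z in (.06,.066,.072,.078):
    p=px2w("wrist",[(228.5,190.5),(405.5,190.5)],z,o); print(z,np.linalg.norm(p[0]-p[1]),p.mean(0))
for z in (.015,.02):
    p=px2w("wrist",[(210,172.5),(423,172.5)],z,o); print(z,np.linalg.norm(p[0]-p[1]))
```

```text
0.06 0.10230966965496208 [ 0.548519   -0.27185039  0.06      ]
0.066 0.09944929216729623 [ 0.54881858 -0.27102434  0.066     ]
0.072 0.09658891467963035 [ 0.54911816 -0.27019829  0.072     ]
0.078 0.09372853719196436 [ 0.54941773 -0.26937223  0.078     ]
0.015 0.14693941572224264
0.02 0.14410938377918267
```

Call:
step_arm --increments "0 0 -0.04 0 0 0.1; 0 0 -0.04 0 0 0.1; 0 0 -0.04 0 0 0.1; 0 0 -0.04 0 0 0.1; 0 0 -0.04 0 0 0.1"

```text
time: 10.4
tool_pos: [0.53, -0.3163, 0.0976]
ee_rot: [-3.14, 0.001, 0.695]
wrist_force: [0.0, -1.1, -4.7]
width: 0.0155
```

Call:
step_arm --increments "0 0 0 0 0 -0.1; 0 0 -0.03 0 0 -0.1; 0 0 -0.04 0 0 -0.1; 0 0 -0.04 0 0 -0.1; 0 0 -0.04 0 0 -0.1"

```text
time: 10.9
tool_pos: [0.5304, -0.3155, 0.0991]
ee_rot: [-3.14, -0.002, 1.202]
wrist_force: [0.8, 1.2, -4.5]
width: 0.0159
```

Call:
step_arm --increments "0 0 -0.04 0 0 -0.1; 0 0 -0.04 0 0 -0.1; 0 0 -0.04 0 0 -0.1; 0 0 -0.04 0 0 -0.1; 0 0 -0.04 0 0 -0.1"

```text
time: 11.4
tool_pos: [0.5306, -0.3155, 0.101]
ee_rot: [3.141, -0.002, 1.702]
wrist_force: [1.5, 0.4, -6.3]
width: 0.0155
```

Call:
step_arm --increments "0 0 0 0 0 0.1; 0 0 -0.03 0 0 0.1; 0 0 -0.04 0 0 0.1; 0 0 -0.04 0 0 0.1; 0 0 -0.04 0 0 0.1"

```text
time: 11.9
tool_pos: [0.5302, -0.3164, 0.1027]
ee_rot: [-3.141, -0.0, 1.195]
wrist_force: [1.2, -0.1, -5.1]
width: 0.0157
```

Call:
step_arm --increments "0 0 -0.04 0 0 0.1; 0 0 -0.04 0 0 0.1; 0 0 -0.04 0 0 0.1; 0 0 -0.04 0 0 0.1; 0 0 -0.04 0 0 0.1"

```text
time: 12.4
tool_pos: [0.53, -0.3163, 0.1047]
ee_rot: [-3.14, 0.001, 0.695]
wrist_force: [0.5, -1.2, -3.7]
width: 0.0161
```

Call:
step_arm --increments "0 0 0 0 0 -0.1; 0 0 -0.03 0 0 -0.1; 0 0 -0.04 0 0 -0.1; 0 0 -0.04 0 0 -0.1; 0 0 -0.04 0 0 -0.1"

```text
time: 12.9
tool_pos: [0.5313, -0.3167, 0.1091]
ee_rot: [3.139, 0.0, 1.202]
wrist_force: [0.2, 1.0, 2.3]
width: 0.0163
```

Call:
step_arm --increments "0 0 -0.05 0 0 -0.1; 0 0 -0.1 0 0 -0.05; 0 0 -0.2 0 0 0; 0 0 -0.3 0 0 0; 0 0 -0.4 0 0 0"

```text
time: 13.4
tool_pos: [0.5304, -0.3164, 0.1181]
ee_rot: [-3.141, -0.0, 1.346]
wrist_force: [-0.8, 0.3, -0.8]
width: 0.016
```

Call:
step_arm --increments "0 0 -0.5 0 0 0; 0 0 -1 0 0 0; 0 0 -1 0 0 0; 0 0 -1.5 0 0 0; 0 0 -1.5 0 0 0"

```text
time: 13.9
tool_pos: [0.5305, -0.3166, 0.1747]
ee_rot: [3.141, 0.0, 1.347]
wrist_force: [-0.1, 0.3, -1.4]
width: 0.0155
```

Call:
step_arm --increments "0 0 -0.5 0 0 0; 0 0 0 0 0 0; 0 0 0 0 0 0"

```text
time: 14.2
tool_pos: [0.5303, -0.3164, 0.1778]
ee_rot: [-3.141, -0.0, 1.347]
wrist_force: [-1.1, -0.1, -0.6]
width: 0.0163
```

Run:
```python
from h import *
cv2.imwrite("pics/s5.png",cv2.resize(snapshot("scene")[120:320,150:420,::-1],None,fx=2.8,fy=2.8))
plan([.480,.324,.17],0.0+get_obs()["ee_rot"][2],16)
```

```text
turn/row [-0.0001 -0.      0.    ]
3.83 -1.19 0.05 -0.000 -0.000 0.000;
3.83 -1.19 0.05 -0.000 -0.000 0.000;
3.83 -1.19 0.05 -0.000 -0.000 0.000;
3.83 -1.19 0.05 -0.000 -0.000 0.000;
3.83 -1.19 0.05 -0.000 -0.000 0.000;
3.83 -1.19 0.05 -0.000 -0.000 0.000;
3.83 -1.19 0.05 -0.000 -0.000 0.000;
3.83 -1.19 0.05 -0.000 -0.000 0.000;
3.83 -1.19 0.05 -0.000 -0.000 0.000;
3.83 -1.19 0.05 -0.000 -0.000 0.000;
3.83 -1.19 0.05 -0.000 -0.000 0.000;
3.83 -1.19 0.05 -0.000 -0.000 0.000;
3.83 -1.19 0.05 -0.000 -0.000 0.000;
3.83 -1.19 0.05 -0.000 -0.000 0.000;
3.83 -1.19 0.05 -0.000 -0.000 0.000;
3.83 -1.19 0.05 -0.000 -0.000 0.000;
```

View pics/s5.png

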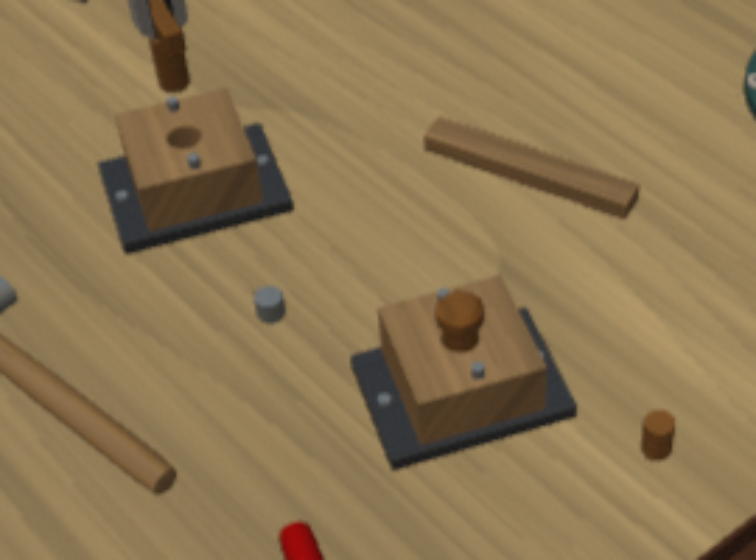

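Call:
step_arm --increments "0 0 -1.5 0 0 0; 2 -0.6 -0.8 0 0 0; 3.8 -1.2 0 0 0 0; 3.8 -1.2 0 0 0 0; 3.8 -1.2 0 0 0 0"

```text
time: 14.75
tool_pos: [0.5189, -0.1741, 0.2021]
ee_rot: [3.14, -0.0, 1.347]
wrist_force: [0.9, -0.4, 0.9]
width: 0.0159
```

Call:
step_arm --increments "3.8 -1.2 0 0 0 0; 3.8 -1.2 0 0 0 0; 3.8 -1.2 0 0 0 0; 3.8 -1.2 0 0 0 0; 3.8 -1.2 0 0 0 0"

```text
time: 15.25
tool_pos: [0.5021, 0.0248, 0.2022]
ee_rot: [3.14, -0.001, 1.347]
wrist_force: [0.2, -0.5, -0.7]
width: 0.0156
```

Call:
step_arm --increments "3.8 -1.2 0 0 0 0; 3.8 -1.2 0 0 0 0; 3.8 -1.2 0 0 0 0; 3.8 -1.2 0 0 0 0; 3.8 -1.2 0 0 0 0"

```text
time: 15.75
tool_pos: [0.4854, 0.2232, 0.2022]
ee_rot: [3.141, -0.001, 1.348]
wrist_force: [1.3, 0.1, -0.2]
width: 0.0157
```

Call:
step_arm --increments "3.8 -1.2 0 0 0 0; 3.8 -1.2 0 0 0 0; 2 -1 0 0 0 0; 0 0 0 0 0 0; 0 0 0 0 0 0"

```text
time: 16.25
tool_pos: [0.474, 0.3224, 0.2016]
ee_rot: [3.141, 0.0, 1.349]
wrist_force: [0.3, -0.0, -0.7]
width: 0.0158
```

Run:
```python
from h import *
o=get_obs(); print(o["tool_pos"],o["ee_rot"])
plan([.475,.324,o["tool_pos"][2]],1.571,2)
cv2.imwrite("pics/s6.png",snapshot("scene")[:,:,::-1])
```

```text
[0.4739842  0.32239055 0.20164809] [3.14094602e+00 5.87152862e-05 1.34852872e+00]
turn/row [ 3.000e-04  1.000e-04 -1.112e-01]
0.09 0.03 0.00 0.000 0.000 -0.111;
0.09 0.04 0.00 0.000 0.000 -0.111;
```

View pics/s6.png

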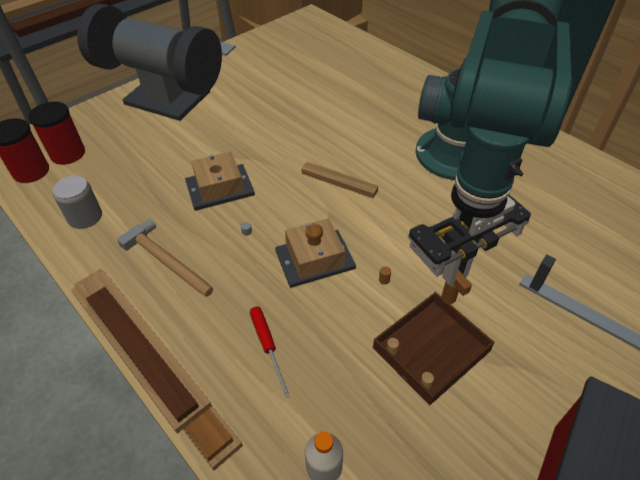

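Call:
step_arm --increments "0 0 3.5 0 0 0; 0 0 3.5 0 0 0; 0 0 3 0 0 0; 0 0 2 0 0 0; 0 0 1.3 0 0 0"

```text
time: 16.8
tool_pos: [0.4741, 0.32, 0.0662]
ee_rot: [-3.14, 0.002, 1.345]
wrist_force: [-0.8, -1.2, -0.9]
width: 0.0158
```

Call:
step_arm --increments "0 0 0.2 0 0 0; 0 0 0 0 0 0; 0 0 0 0 0 0"

```text
time: 17.1
tool_pos: [0.4759, 0.3221, 0.0678]
ee_rot: [3.139, -0.002, 1.346]
wrist_force: [0.5, -0.2, -0.9]
width: 0.016
```

Call:
step_arm --increments "0 0 0.2 0 0 0; 0 0 0.2 0 0 0; 0 0 0 0 0 0"

```text
time: 17.4
tool_pos: [0.4748, 0.3219, 0.062]
ee_rot: [3.141, 0.0, 1.347]
wrist_force: [0.5, 0.9, -1.0]
width: 0.0159
```

Call:
step_arm --increments "0 0 0.1 0 0 0; 0 0 0.1 0 0 0; 0 0 0 0 0 0"

```text
time: 17.7
tool_pos: [0.4747, 0.3218, 0.0598]
ee_rot: [-3.141, 0.0, 1.347]
wrist_force: [0.3, 0.5, -1.2]
width: 0.0156
```

Call:
step_arm --increments "0 0 0.1 0 0 0; 0 0 0 0 0 0; 0 0 0 0 0 0"

```text
time: 18.0
tool_pos: [0.4749, 0.3219, 0.0597]
ee_rot: [3.141, -0.0, 1.347]
wrist_force: [-2.5, -1.1, 4.1]
width: 0.0157
```

Contact (+4 N, as predicted at TCP z ≈ 0.059). Release and withdraw.

Call:
step_arm --increments "0 0 0 0 0 0; 0 0 0 0 0 0; 0 0 0 0 0 0; 0 0 0 0 0 0; 0 0 0 0 0 0" --claw -0.2

```text
time: 18.5
tool_pos: [0.4747, 0.3218, 0.0587]
ee_rot: [-3.141, 0.0, 1.347]
wrist_force: [0.2, -0.2, 0.3]
width: 0.0527
```

Call:
step_arm --increments "0 0 -1 0 0 0; 0 0 -2 0 0 0; 0 0 -4 0 0 0; 0 0 -4 0 0 0; 0 0 -3 0 0 0"

```text
time: 19.0
tool_pos: [0.4754, 0.3222, 0.2029]
ee_rot: [3.138, -0.003, 1.347]
wrist_force: [0.6, 0.2, -0.7]
width: 0.0566
```

Call:
step_arm --increments "0 0 0 0 0 0; 0 0 0 0 0 0; 0 0 0 0 0 0; 0 0 0 0 0 0; 0 0 0 0 0 0"

```text
time: 19.5
tool_pos: [0.4742, 0.3215, 0.1972]
ee_rot: [-3.139, 0.002, 1.347]
wrist_force: [0.6, -0.5, 0.7]
width: 0.0565
```

Run:
```python
from h import *
cv2.imwrite("pics/s7.png",snapshot("scene")[:,:,::-1])
```

```text
(no output)
```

View pics/s7.png

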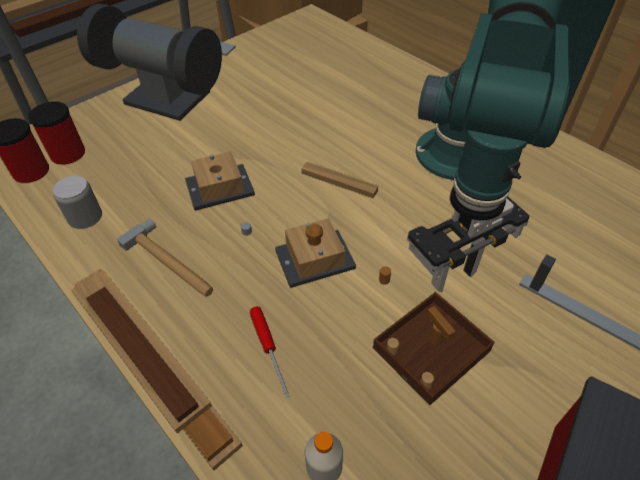

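The peg stands in the tray at about pixel (438,330). The empty jig's block is down at (217,175).

```bash
python3 -c "
from bench import *
print(close_job())"
```

```text
the job is handed in; nothing more can be done
None
```

The T-peg is out of its jig and standing in the tray, and the job was handed in at about 19.5 s of the 58 s allowed.

- **Twisting free:** I twisted the peg about ±0.5 rad (29°) from its starting line, slightly under the "good 30 degrees" you asked for. It rose about 3.6 mm per radian until the tight spot let go, and then I lifted it straight out.
- **First grip:** My first grip was too low. The finger opening read 25 mm instead of 16, because the tips had closed on the shaft below the bar. The peg had already turned about 0.5 rad in that grip, so I opened, raised 11 mm and took hold of the bar itself before carrying on.
- **Block:** The upward pull in the readings never went above 6.3 N, below the block's 8.3 N weight. Partway through, its measured width fitted a top height of 66 mm, so it was down.
- **Setting down:** I lowered the peg until the tool felt about 4 N of contact, at the height I had predicted, then let go.
- **Final checks:** The last picture shows the peg standing in the tray clear of both dowels, the empty block down on its base, and the other jig unmoved. That final state was judged by eye from the picture only. The hand-in returned no verdict.

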